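Set the rack's sliding divider in its notch

TASK

On the side table stands a wooden rack with an upright divider that slides along a rail; the rail has one notch, a gap between two low ridges above a crosswise steel plate. With the fingertips, push the divider along the rail until you feel its sprung plunger drop into the notch, and leave it sitting there: only push it, do not pinch it between the fingers, do not lift its knob, and do not shove it on out of the far side of the notch. Leave the remotes, the mug and the book where they are.

Things in the scene. Friction and masses are not known exactly. Their poses are not given: they have to be found in the camera images.
- rack: Dark wooden rack, fixed to the table: a board 150 mm (x) by 500 mm (y), 18 mm thick, with an end panel 70 mm high and 14 mm thick just beyond each end of it. Origin: centre of its underside. Its y axis runs along the rail; z is up. An aluminium rail, 26 mm wide, its top 30 mm above the table, runs along the middle of the board.
- catch: The half of the aluminium rail that has the notch, 190 mm long, notch in its middle. Origin: on the rail's middle line, 18 mm above the table, right under the notch; axes parallel to the rack's. It is in the +y or the -y half of the rack, 105 to 145 mm from the rack's centre. A steel plate 110 mm (x) by 30 mm (y) lies crosswise under the notch and marks it; the other half has none.
- notch (a point): Middle of the notch, on the rail's top, 30 mm above the table. The notch is the gap between two ridges across the rail, whose round crests are 19 mm apart and 4.5 mm higher than the rail. Each has a gentle ramp, 27 mm long, on its outer side and falls steeply to the notch on its inner side. In the notch the divider's middle is within 3 mm of this point along the rail.
- divider_mid (a point): Centre of the divider's upright panel, which stands across the rail: 130 mm (x), 16 mm thick with its two cork pads, on a foot 58 mm (x) by 60 mm (y) that straddles the rail. This point is 82 mm, the panel's top 115 mm, the foot's top 48 mm above the table. It starts near the rack's middle, 70 to 180 mm from the notch. The divider only slides along the rail; it cannot turn.
- divider (a joint): Position of the divider along the rail (m): its distance from the rack's centre along the rack's +y axis. To push it along takes about 2 N, 3 to 5 N up the ramp, almost nothing as its sprung plunger drops into the notch, and 7 to 14 N to force it on over the second ridge: stop pushing at 5 to 6 N.
- plunger (a joint): Height (m) of the sprung steel plunger in the divider: 0 on the plain rail, +0.0045 on the crest of a ridge, 0 again when it has dropped into the notch; pulling its knob up raises it. The spring pushes it down with about 3 N.
- knob_top (a point): Top of the plunger's round steel knob, 14 mm across and 7 mm high, in a slot 30 mm wide and 18 mm deep in the middle of the panel's top edge: 109 mm above the table on the plain rail and in the notch, 113.5 mm on a crest. Pulling it up would release the divider; leave it be.
- pad_left: Cork pad on the divider's +y face (rack axes), 126 mm (x) by 66 mm high, 3 mm thick. Origin: its centre, 6.5 mm from the panel's middle plane, 82 mm above the table.
- pad_right: Cork pad on the divider's -y face, as pad_left.
- remote_long: Black remote control lying loose on the table, 48 by 190 mm (y), 18 mm high. Origin: centre of its underside. Leave alone.
- remote_short: Black remote control lying loose on the table, 40 by 140 mm (y), 18 mm high. Origin: centre of its underside. Leave alone.
- mug: White mug standing loose on the table, 80 mm across, 95 mm high. Origin: centre of its underside. Leave alone.
- book: Blue book lying loose on the table, 130 by 190 mm (y), 25 mm thick. Origin: centre of its underside. Leave alone.

How it is judged:
By the outcome, as a careful person would: the job done as asked, in the order asked, and still so for the second after the job is handed in, with the robot touching nothing.
It also fails if it takes over 42 s, if anything falls off the work surface, if the arm or the gripper's body presses on something with over 40 N, if the wrist force passes 120 N, or if a joint passes its speed limit or range.

ROBOT

A 6-joint arm with a two-finger parallel gripper is mounted at the origin on the work surface. World frame = base frame: x ahead of the robot, y to its left, z up, the work surface at z = 0. Lengths are in mm, angles in rad, forces in N, time in s.
With the tool pointing down it reaches from about 350 to 875 mm from the base axis. Payload 4.2 kg.
Tool frame: the origin (TCP) lies at the very end of the fingers, on their centre line; the grasp point (between the pads) lies 19 mm behind it; z points along the fingers, y is the direction in which the jaws open and shut (so a half turn about z gives the same grasp; the last joint's range is limited). The gripper opens to 85 mm and grips with 20 to 120 N. Pads are 22 mm wide; open, the fingers measure 114 mm over their backs; the gripper's body (76 mm by 85 mm) begins 54 mm behind the grasp point. The pads swing forward as they close: fully open they stand 13 mm farther back than shut.
Start: joints at [1.5, 0.385, 0.008, 0, -1.194, -0.259], TCP at [202.376, 591.306, 231.312] pointing down, gripper open.
Joint ranges: [-3.14, 3.14], [-1.21, 2.06], [-1.07, 1.41], [-3.16, 2.05], [-2.99, -0.16], [-3.1, 3.1]. Speed limits (rad/s): [2.79, 2.79, 3.14, 3.14, 3.14, 3.14].

INTERFACE

Orientations are given as a unit quaternion [x, y, z, w].
In Python, from bench import arm, optics, job gives the robot as it stands.
- The arm moves only by the tool send_rows, never from a script. Its argument "steps" is a list that holds one entry, the list of rows, each a list of 5 numbers: the shift along the tool's x, y, z in cm, then the turn about the tool's z in rad, then the opening, from 0 (shut) to 1 (fully open). A call has 1 to 10 rows; each row shifts and turns the pose as measured when the row begins, along the tool's axes as they then stand; what a row does not reach is not made up. A row lasts 1/12 s, in which the tool goes at most 41.7 mm and 7.16 degrees, less where a joint would pass 70% of its speed; a pose out of reach is approached as far as the arm can. A call with a gripper value outside its range is refused whole. The fingers move at their own pace and stop on an object; the grip force is fixed at half the most. Time passes only in rows, so rows that do not move let the fingers close. It gives the time, the measured TCP pose, the force and the opening at its end, in the units of the state.
- arm.read_state(): the state, without advancing time (a new reading comes with each control period).
- optics.get_image(name): name is "scene" or "top" or "wrist"; returns (picture, depth): 480x640x3 uint8, blue, green, red; 480x640 float32, mm along the optical axis (not along the pixel's ray), 0 where there is no reading.
- optics.get_calibration(name): a dict with "K" (3x3 intrinsics, pixels), "rvec" (rotation vector, rad) and "tvec" (3), from world to camera coordinates, as OpenCV has them; the wrist camera has in their place "hand_eye" (4x4, takes a point from camera to tool coordinates, whose origin is the TCP and whose axes are the flange's). Camera axes: x right, y down, z forward; pixel columns grow to the right and rows downward; lengths in mm; the calibration is good to about 2 mm. A picture is of the moment at which its call begins: read the wrist's pose just before it. get_calibration takes no time and is no camera call.
- job.job_done(): hands the job in, once; it reports no verdict.
The state is a dict: "clock": time; "joints": joint angles; "joint_vel": joint speeds; "joint_efforts": joint torques, N m; "position": TCP position; "ee_rot": TCP orientation; "contact_force": force on the tool from outside, world axes, zero at the start; "wrist_torque": the same for the moment, N m; "gripper_width": finger opening in mm.
Only numpy, scipy, OpenCV 4.12 (cv2) and the standard library are available. Lean on these libraries where they do the work, as an engineer would, in place of code of your own. Each camera call takes 0.05 s, during which the arm holds its last target. There are 200 camera calls.

## Working session

There is one attempt and no reset: what is moved stays moved. The work goes in short steps, Python scripts to look and compute and a tool call to move; the robot and the scene stay as the last step left them, time stands still between calls to the robot, and variables do not carry over. Pictures are saved under pics/ and viewed, about 8 in all and at most 12, crops included, and the job is handed in when it is done.

Besides the shell and the picture viewer there is one more tool, called after ">>>" as name([rows], argument=value, ...), one row to a line, values as JSON. send_rows: Moves the arm, as the interface text tells. Its arguments: {"type":"object","properties":{"steps":{"type":"array","items":{"type":"array","items":{"type":"array","items":{"type":"number"}}}}},"required":["steps"]}

```bash
mkdir -p pics; python3 - <<'E'
from bench import arm, optics
import cv2, numpy as np
s=arm.read_state(); print(s)
for n in ("top","scene"):
    im,d=optics.get_image(n); cv2.imwrite(f"pics/{n}0.png",im); np.savez(f"{n}0.npz",im=im,d=d)
    c=optics.get_calibration(n); print(n,c)
E
```

```text
{'clock': 0.0, 'joints': array([ 1.49960575e+00,  3.85560478e-01,  6.61857093e-03, -5.28038000e-04,
       -1.19400841e+00, -2.58632115e-01]), 'joint_vel': array([-6.41857426e-04, -3.74486691e-05,  4.20761968e-04,  1.54741430e-03,
        6.58856374e-06, -5.49197534e-04]), 'joint_efforts': array([ 5.57664771e-04, -3.92289805e+01,  1.88404351e+01,  4.18628320e+00,
       -4.53982342e-03,  8.06249062e-06]), 'position': array([202.18733407, 590.76510286, 230.21207726]), 'ee_rot': array([ 9.86416316e-01, -1.64260862e-01, -1.43527678e-04,  1.09523256e-03]), 'contact_force': array([ 0.2801886 , -1.19102115,  0.02849553]), 'wrist_torque': array([-0.01476982, -0.01686332, -0.02130847]), 'gripper_width': 85.50351379824278}
top {'K': array([[502.62187471,   0.        , 319.91177372],
       [  0.        , 502.62187471, 242.12825904],
       [  0.        ,   0.        ,   1.        ]]), 'rvec': array([ 2.1356908 , -2.18667396,  0.10534558]), 'tvec': array([  -2.44412365,  620.16782717, 1416.0469631 ])}
scene {'K': array([[548.91354319,   0.        , 319.46220729],
       [  0.        , 548.91354319, 239.43675735],
       [  0.        ,   0.        ,   1.        ]]), 'rvec': array([ 0.78423721,  2.64820034, -1.02487763]), 'tvec': array([ 521.88526706, -155.11386935, 1761.23602349])}
```

View pics/top0.png

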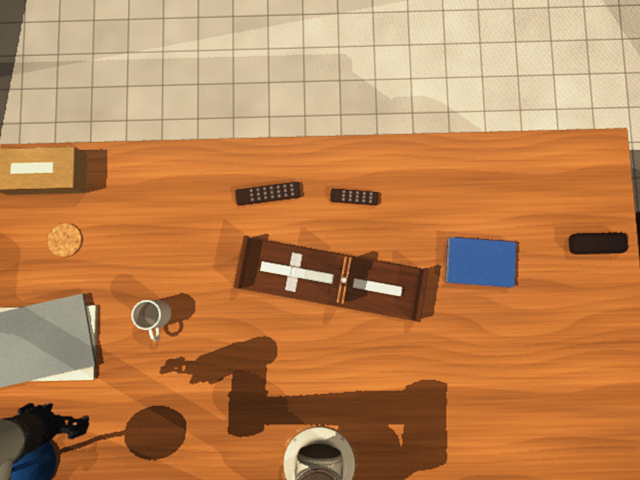

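View pics/scene0.png

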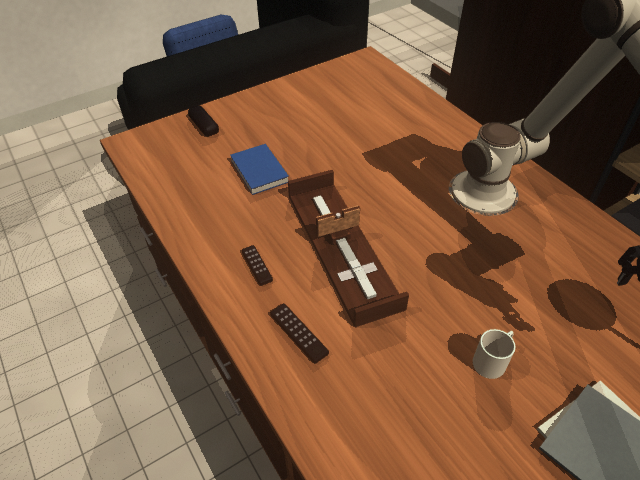

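The top view shows the rack, with the plate cross near (295,271), the divider near (345,279), and the rail running from (261,267) to (403,291). The mug is at (148,315), well to the left of the rack.

```bash
cat > h.py <<'E'
import cv2, numpy as np
from bench import arm, optics
def ray(c,uv,z):
    R=cv2.Rodrigues(c['rvec'])[0]; o=-R.T@c['tvec']
    p=cv2.undistortPoints(np.float64(uv).reshape(-1,1,2),c['K'],None).reshape(-1,2)
    d=np.c_[p,np.ones(len(p))]@R
    return o+d*((z-o[2])/d[:,2])[:,None]
E
python3 - <<'E'
from h import *
z=np.load('top0.npz'); im=z['im']; c=optics.get_calibration('top')
m=((im.min(2)>130)).astype(np.uint8); m[:230]=0; m[320:]=0; m[:,:235]=0; m[:,440:]=0
n,l,st,ce=cv2.connectedComponentsWithStats(m)
for i in range(1,n):
    if st[i,4]<8: continue
    pts=np.argwhere(l==i)[:,::-1]
    print(st[i],ce[i])
    P=ray(c,pts,30)[:,:2]; r=cv2.minAreaRect(P.astype(np.float32)); print(r)
    if st[i,4]>300: print(np.round(cv2.boxPoints(r)))
# end panels tops etc: rack axis from far rail ends
a=cv2.resize(im[225:330,225:445],None,fx=3.6,fy=3.6,interpolation=cv2.INTER_CUBIC); cv2.imwrite('pics/crop.png',a)
E
```

```text
[260 253  73  39 984] [295.04776423 271.98882114]
((537.7544555664062, 54.56818389892578), (107.57161712646484, 197.84178161621094), 12.296329498291016)
[[464. 140.]
 [506. -54.]
 [611. -31.]
 [569. 163.]]
[341 278   6   5  22] [343.5        279.72727273]
((510.9709777832031, -82.14912414550781), (12.116241455078125, 12.181970596313477), 43.496028900146484)
[365 281  37  15 346] [383.25433526 288.06358382]
((483.9765319824219, -194.92764282226562), (103.41753387451172, 27.068769454956055), 78.35411071777344)
[[ 460. -243.]
 [ 487. -248.]
 [ 508. -147.]
 [ 481. -142.]]
```

View pics/crop.png

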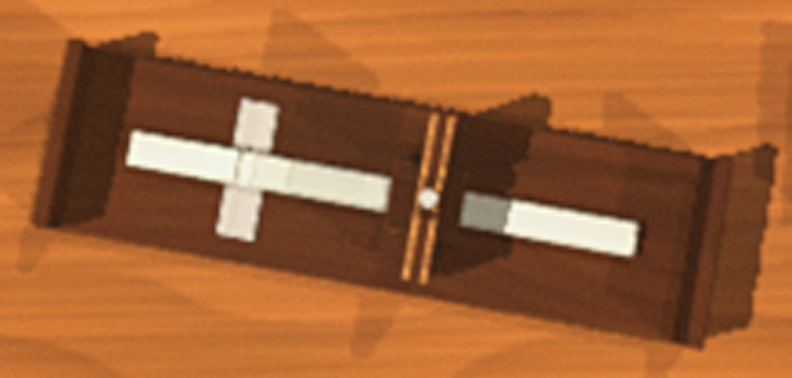

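The crop confirms the plate and notch at about (294,271) and the knob at (343.5,279.7). The push goes from the -y face toward +y, off-centre so the fingers stay clear of the knob.

```bash
python3 - <<'E'
from h import *
c=optics.get_calibration('top')
N=ray(c,[[293.9,271.2]],30)[0]; K=ray(c,[[343.5,279.7]],109)[0]
A=ray(c,[[260.5,266.5]],30)[0]; B=ray(c,[[402,291]],30)[0]
u=(A-B)[:2]; u/=np.linalg.norm(u); x=np.array([u[1],-u[0]])
print("notch",N,"knob",K,"A",A,"B",B,"u",u,np.degrees(np.arctan2(u[0],u[1])))
print("travel",(N-K)[:2]@u,"lateral",(N-K)[:2]@x)
t=K[:2]-u*55-x*30; print("start tcp",t)
s=arm.read_state(); from scipy.spatial.transform import Rotation as R
M=R.from_quat(s['ee_rot']).as_matrix(); print(M); d=np.r_[t,230]-s['position']; print(M.T@d/10)
E
```

```text
notch [538.09051566  59.63103165  30.        ] knob [507.87282716 -79.27690691 109.        ] A [553.87982625 155.59400489  30.        ] B [ 474.32393019 -248.12567665   30.        ] u [0.19333918 0.98113198] 11.14771964202432
travel 142.12928387857244 lateral 2.791193044745828
start tcp [ 467.80521268 -127.43899023]
[[ 9.46060899e-01 -3.23988405e-01 -5.37827768e-04]
 [-3.23988837e-01 -9.46059057e-01 -1.86915634e-03]
 [ 9.67681497e-05  1.94258592e-03 -9.99998108e-01]]
[48.39727974 59.34806014  0.15367683]
```

>>> send_rows([
  [[2.4, 2.95, 0, 0, 0], [2.4, 2.95, 0, 0, 0], [2.4, 2.95, 0, 0, 0], [2.4, 2.95, 0, 0, 0], [2.4, 2.95, 0, 0, 0], [2.4, 2.95, 0, 0, 0], [2.4, 2.95, 0, 0, 0], [2.4, 2.95, 0, 0, 0], [2.4, 2.95, 0, 0, 0], [2.4, 2.95, 0, 0, 0]],
])

```text
clock: 0.93
position: [334.5, 222.3, 224.7]
ee_rot: [0.987, -0.159, -0.001, 0.006]
contact_force: [1.4, 0.5, -0.1]
gripper_width: -0.1
```

>>> send_rows([
  [[2.4, 2.95, 0, 0, 0], [2.4, 2.95, 0, 0, 0], [2.4, 2.95, 0, 0, 0], [2.4, 2.95, 0, 0, 0], [2.4, 2.95, 0, 0, 0], [2.4, 2.95, 0, 0, 0], [2.4, 2.95, 0, 0, 0], [2.4, 2.95, 0, 0, 0], [0, 0, 0, -0.065, 0], [0, 0, 0, -0.065, 0]],
])

```text
clock: 1.77
position: [443.2, -85.0, 226.3]
ee_rot: [0.995, -0.097, -0.002, 0.005]
contact_force: [-0.1, 0.6, -0.6]
gripper_width: -0.2
```

>>> send_rows([
  [[1.6, 1.8, 0, 0, 0], [1.6, 1.8, 0, 0, 0], [0, 0, 0, 0, 0], [0, 0, 3.5, 0, 0], [0, 0, 3.5, 0, 0], [0, 0, 3, 0, 0], [0, 0, 0, 0, 0], [0, 0, 0, 0, 0]],
])

```text
clock: 2.43
position: [467.7, -131.7, 123.6]
ee_rot: [0.995, -0.099, -0.001, 0.005]
contact_force: [-0.2, -0.1, 0.7]
gripper_width: 0.1
```

```bash
python3 - <<'E'
from h import *
s=arm.read_state(); print(s['position'],s['ee_rot'],s['contact_force'])
im,_=optics.get_image('wrist'); cv2.imwrite('pics/w1.png',im)
E
```

```text
[ 467.67588792 -131.74906351  123.55426247] [ 0.995111   -0.09862296 -0.00143153  0.00505512] [-0.19616423 -0.07933067  0.70904106]
```

View pics/w1.png

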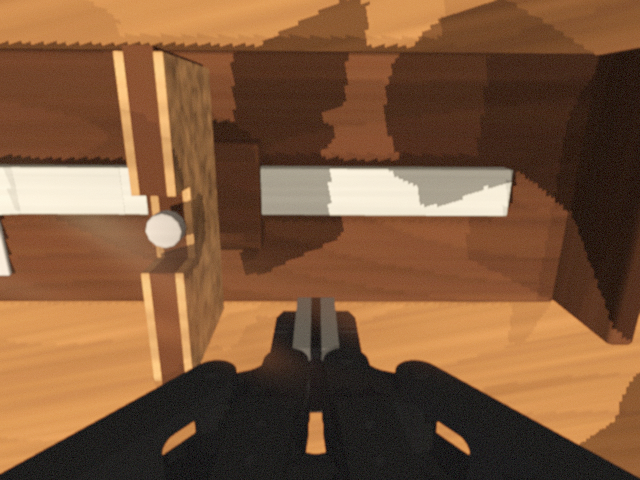

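The wrist view shows the knob at (166,229) and the fingertips at about (317,310), clear of the panel and about 40 mm to the side of the knob. The foot is clear below. I'll descend and make contact.

>>> send_rows([
  [[0, 0, 2.0, 0, 0], [0, 0, 1.8, 0, 0], [0, 0, 0, 0, 0], [0, -1, 0, 0, 0], [0, -1, 0, 0, 0], [0, -0.6, 0, 0, 0], [0, -0.4, 0, 0, 0], [0, -0.4, 0, 0, 0]],
])

```text
clock: 3.15
position: [483.4, -94.2, 98.1]
ee_rot: [0.995, -0.097, 0.011, 0.004]
contact_force: [-0.5, -2.5, -1.7]
gripper_width: -0.4
```

>>> send_rows([
  [[0, -0.4, 0, 0, 0], [0, -0.4, 0, 0, 0], [0, -0.4, 0, 0, 0], [0, -0.4, 0, 0, 0]],
])

```text
clock: 3.48
position: [486.8, -76.9, 99.0]
ee_rot: [0.995, -0.096, 0.011, 0.004]
contact_force: [1.2, -1.7, -1.9]
gripper_width: -0.2
```

>>> send_rows([
  [[0, 1, 0, 0, 0], [0, 0, 0.8, 0, 0], [0, 0, 0.8, 0, 0], [0, 0, 0, 0, 0], [0, -0.6, 0, 0, 0], [0, -0.4, 0, 0, 0], [0, -0.4, 0, 0, 0]],
])

```text
clock: 4.07
position: [488.2, -72.7, 80.7]
ee_rot: [0.995, -0.097, 0.011, 0.004]
contact_force: [-0.4, -1.3, 1.5]
gripper_width: 0.3
```

```bash
python3 - <<'E'
from h import *
s=arm.read_state(); print(s['position'],s['ee_rot'],s['contact_force'])
im,_=optics.get_image('top'); c=optics.get_calibration('top')
cv2.imwrite('pics/t2.png',cv2.resize(im[205:350,225:445],None,fx=3.6,fy=3.6,interpolation=cv2.INTER_CUBIC))
E
```

```text
[488.18782641 -72.67422336  80.67795004] [ 0.99519088 -0.09728087  0.01075154  0.00399373] [-0.39143723 -1.2894394   1.46019524]
```

View pics/t2.png

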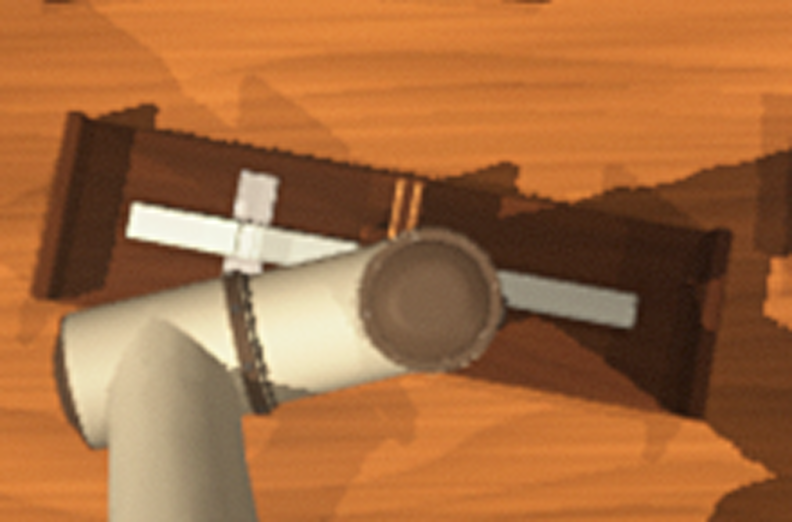

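The divider's visible end is now at crop (407,182). It has moved about 28 mm, which puts its middle about 25 mm ahead of the TCP and leaves about 114 mm to go.

>>> send_rows([
  [[0, -0.8, 0, 0, 0], [0, -0.8, 0, 0, 0], [0, -0.8, 0, 0, 0], [0, -0.8, 0, 0, 0], [0, -0.8, 0, 0, 0], [0, -0.8, 0, 0, 0], [0, -0.6, 0, 0, 0], [0, -0.4, 0, 0, 0], [0, -0.3, 0, 0, 0]],
])

```text
clock: 4.87
position: [502.0, -5.4, 80.9]
ee_rot: [0.995, -0.096, 0.012, 0.004]
contact_force: [1.1, -2.0, -0.8]
gripper_width: -0.2
```

```bash
cat > look.py <<'E'
import sys; from h import *
s=arm.read_state(); u=np.array([.1933,.9811]); print(s['position'],s['contact_force'],"s",s['position'][:2]@u)
im,_=optics.get_image(sys.argv[2]); cv2.imwrite(sys.argv[1],im)
E
python3 look.py pics/w3.png wrist
```

```text
[501.98414093  -5.39390154  80.94798719] [ 1.10042164 -2.03257916 -0.78704504] s 91.74157764093792
```

View pics/w3.png

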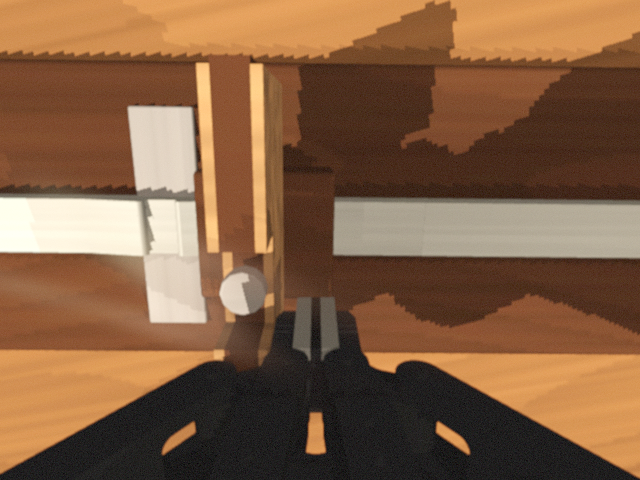

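The wrist view shows the plate spanning columns 130–205, the crests near columns 146 and 180 on row 226, and the knob at (243,291). I'll turn these into a remaining distance.

```bash
cat >> h.py <<'E'
from scipy.spatial.transform import Rotation as Ro
def wray(pos,q,uv,z):
    c=optics.get_calibration('wrist'); T=np.eye(4); T[:3,:3]=Ro.from_quat(q).as_matrix(); T[:3,3]=pos
    T=T@c['hand_eye']; p=np.c_[cv2.undistortPoints(np.float64(uv).reshape(-1,1,2),c['K'],None).reshape(-1,2),np.ones(len(uv))]
    d=p@T[:3,:3].T; o=T[:3,3]; return o+d*((z-o[2])/d[:,2])[:,None]
E
python3 - <<'E'
from h import *
s=arm.read_state();u=np.array([.1933,.9811])
f=lambda uv,z: (wray(s['position'],s['ee_rot'],uv,z)[:,:2]@u).round(1)
print("crests, mid",f([[146,226],[180,226],[163,226]],32),"plate",f([[131,150],[194,150],[149,290],[206,290]],20),"knob",f([[243,291]],109),"panel top edges",f([[197,100],[263,100],[206,240],[268,240]],115))
E
```

```text
crests, mid [172.1 156.1 164.1] plate [180.1 150.1 179.1 149.3] knob [114.1] panel top edges [122.1 105.7 122.4 105.5]
```

>>> send_rows([
  [[0, -0.35, 0, 0, 0], [0, -0.35, 0, 0, 0], [0, -0.35, 0, 0, 0], [0, -0.35, 0, 0, 0], [0, -0.35, 0, 0, 0], [0, -0.3, 0, 0, 0], [0, -0.3, 0, 0, 0]],
])

```text
clock: 5.5
position: [506.8, 18.7, 81.0]
ee_rot: [0.995, -0.097, 0.012, 0.004]
contact_force: [0.5, -3.1, -0.6]
gripper_width: 0.1
```

>>> send_rows([
  [[0, -0.3, 0, 0, 0], [0, -0.3, 0, 0, 0]],
])

```text
clock: 5.67
position: [508.1, 25.0, 81.0]
ee_rot: [0.995, -0.097, 0.012, 0.004]
contact_force: [1.2, -3.0, -0.3]
gripper_width: -0.3
```

>>> send_rows([
  [[0, -0.25, 0, 0, 0], [0, -0.25, 0, 0, 0]],
])

```text
clock: 5.83
position: [509.3, 30.5, 81.0]
ee_rot: [0.995, -0.097, 0.012, 0.004]
contact_force: [0.9, -2.2, 0.6]
gripper_width: 0.2
```

>>> send_rows([
  [[0, -0.2, 0, 0, 0]],
])

```text
clock: 5.92
position: [509.7, 32.8, 81.0]
ee_rot: [0.995, -0.097, 0.012, 0.004]
contact_force: [0.8, -2.5, 0.3]
gripper_width: 0.2
```

>>> send_rows([
  [[0, -0.2, 0, 0, 0]],
])

```text
clock: 6.0
position: [510.2, 35.0, 80.9]
ee_rot: [0.995, -0.097, 0.012, 0.004]
contact_force: [0.7, -0.9, 1.0]
gripper_width: -0.1
```

>>> send_rows([
  [[0, 0, 0, 0, 0]],
])

```text
clock: 6.08
position: [510.3, 35.6, 80.9]
ee_rot: [0.995, -0.097, 0.012, 0.004]
contact_force: [-0.1, 0.2, 0.1]
gripper_width: 0.2
```

>>> send_rows([
  [[0, -0.15, 0, 0, 0]],
])

```text
clock: 6.17
position: [510.5, 37.5, 80.8]
ee_rot: [0.995, -0.097, 0.012, 0.004]
contact_force: [0.6, -0.6, -0.1]
gripper_width: 0.0
```

>>> send_rows([
  [[0, -0.15, 0, 0, 0]],
])

```text
clock: 6.25
position: [510.8, 39.4, 80.8]
ee_rot: [0.995, -0.097, 0.012, 0.004]
contact_force: [0.5, 0.9, -0.8]
gripper_width: -0.1
```

>>> send_rows([
  [[0, -0.15, 0, 0, 0]],
])

```text
clock: 6.33
position: [511.0, 41.2, 80.8]
ee_rot: [0.995, -0.097, 0.012, 0.003]
contact_force: [0.3, -0.8, -0.9]
gripper_width: 0.1
```

The force has fallen to about zero, which means the plunger dropped and the divider snapped ahead of the fingers. I'll check with the camera.

```bash
python3 look.py pics/w4.png wrist
```

```text
[511.00358063  41.24493726  80.75673646] [ 0.34999318 -0.84187295 -0.88630331] s 139.24240007951715
```

View pics/w4.png

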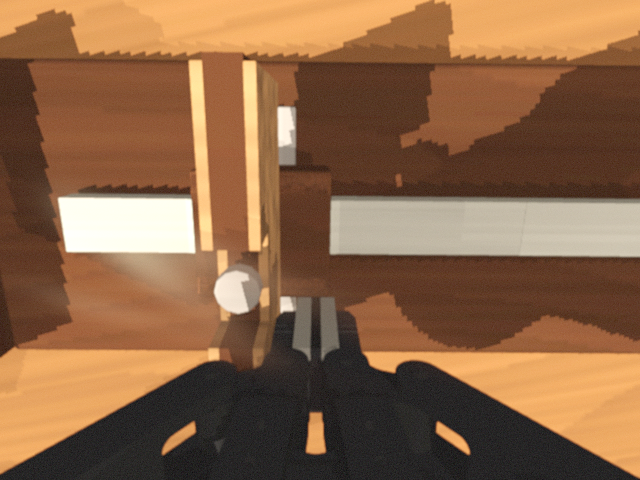

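The knob is at (238,290), about 2 mm further ahead of the fingers than during contact, so the divider sits over the plate on its own. I'll retreat and verify.

>>> send_rows([
  [[0, 1, 0, 0, 0], [0, 1.5, 0, 0, 0], [0, 1.5, -1, 0, 0], [0, 0, -3, 0, 0], [0, 0, -3, 0, 0], [0, 0, -3, 0, 0], [0, 0, 0, 0, 0], [0, 0, 0, 0, 0]],
])

```text
clock: 7.05
position: [497.5, -2.5, 183.2]
ee_rot: [0.995, -0.097, 0.009, 0.004]
contact_force: [-0.6, -0.8, -0.4]
gripper_width: 0.1
```

```bash
python3 look.py pics/w5.png wrist
```

```text
[497.50755594  -2.52236082 183.18891528] [-0.56443721 -0.84352003 -0.4444821 ] s 93.69352235930386
```

View pics/w5.png

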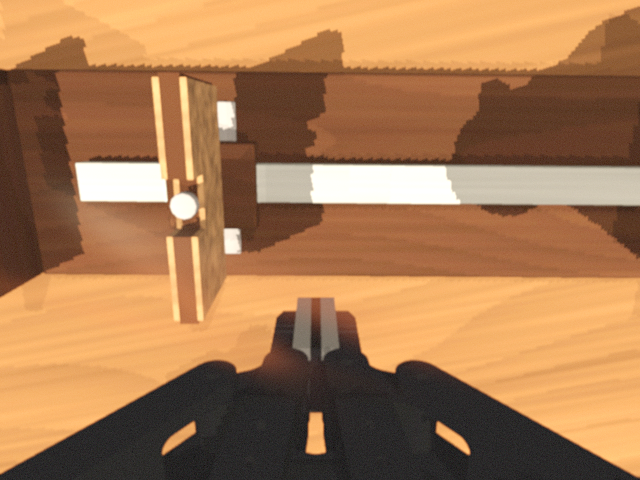

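The plate's right edge is visible at columns 236 (row 120) and 241 (row 240), the knob is at (184,205), and the rail's far end is at column 77. I'll check the distances.

```bash
python3 - <<'E'
from h import *
s=arm.read_state();u=np.array([.1933,.9811])
f=lambda uv,z: (wray(s['position'],s['ee_rot'],uv,z)[:,:2]@u).round(1)
print("plate right edge (+15 = notch)",f([[236,120],[241.5,240]],20),"knob",f([[184,205]],109),"panel top edges",f([[154,100],[183.5,100],[173,300],[204,300]],115),"rail end (-95)",f([[77,182]],30))
E
```

```text
plate right edge (+15 = notch) [148.6 149. ] knob [162.7] panel top edges [170.7 156.6 171.4 154.5] rail end (-95) [260.8]
```

```bash
python3 -c "
from bench import job; print(job.job_done())"
```

```text
the job is handed in; nothing more can be done
None
```

The divider is sitting in the notch, and I handed the job in at about 7 s. I pushed it along the rail with the shut fingertips, working about 40 mm to the side of the knob. Nothing was pinched and the knob was never touched.

- **Feel:** The push force was about 3 N on the ramp. It fell to about zero just past the first crest, and the divider snapped ahead of the fingers. I then backed off and raised the hand clear.
- **Position:** The last wrist view put the divider's middle 162.7–163.3 mm along the rail line. The notch came out at 163.8–164.6 mm from the steel plate and 165.8 mm from the rail's end, so the two are 0.5–3 mm apart. That spread is about the calibration error, and the divider is well past the first crest at about 155 mm.
- **Not checked:** I did not push against the second ridge to confirm, and I did not measure the knob's height after the drop. I did not re-measure the remotes, mug and book; the arm stayed clear of them.

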